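Close the parcel and hold the clip open over its seam

TASK

Close the small carton on the desk: fold the flap with the tongue fully down first, and only then the other flap fully down over it, so that their two lips stand together as one upright edge. Then squeeze the handles of the spring clip on the letter rack, lift the clip off and bring it over the middle of that edge, lined up with it, gaping wide with one jaw about 12 mm down on either side and touching nothing of the carton, so that I can slip a delivery note in. Finish while still holding it there, squeezed open: do not let it bite or let go, do not drop it on the way, and leave the mug, clock and stapler where they are.

Things in the scene. Friction and masses are not known exactly. Their poses are not given: they have to be found in the camera images.
- carton: Brown cardboard carton, 166 x 166 mm, 70 mm tall, open on top, immovable. Origin: centre of its underside, z up. Its x axis runs along the seam where the two flaps' free edges meet. The tongue flap is hinged on the +y rim, the plain flap on the -y rim: hinge lines along x at y = +80 / -80 mm, 70 mm above the desk.
- flap_tongue (a joint): Hinge of the tongue flap, rad: 0 = flat shut, grows as it is raised; starts at 1.0 to 1.4 (steep, not quite upright). Friction holds it where it is left; about 1.5 N at mid panel moves it. Panel 160 mm along x, 80 mm from hinge to free edge, 3 mm thick (underside on the hinge line); a tongue, 100 mm long, reaches 30 mm past the edge.
- flap_plain (a joint): Hinge of the other flap: as the first, but no tongue. Along each flap's free edge, on its outer face, is a lip square to the panel, 28 mm high, 3 mm thick, 74 mm long, centred at the carton's x = 0; it points straight up when shut. Beside the lip (37 to 80 mm from the middle) the panel is bare.
- ridge (a point): Fixed point: middle of the top of the upright edge which the two lips form once both flaps are shut, 101 mm above the desk. Axes as the carton's: x along the edge, y across it, z up. The edge is then 6 mm thick and 74 mm long and stands 28 mm above the flaps.
- rack: Letter rack, immovable: wooden base 130 x 90 x 12 mm, a tall upright aluminium plate 120 mm long (its x), 4 mm thick, its top 90 mm above the desk, and a lower plate (top at 50 mm) 40 mm to its +y side. Origin: on the desk under the middle of the tall plate.
- clip: Steel spring clip, 0.07 to 0.12 kg, biting the rack's tall plate, handles up. Origin: centre of its 9 mm pin, 26 mm above the plate's top at the start. x along pin and plate, y the squeeze line, z up to the handles. Handles: plates 26 mm wide, 50 mm over the tips, which are 41 mm above the pin; squeezed fully they are upright, 24 mm over the outsides, 8 to 46 mm above the pin.
- clip_half_a (a joint): Turn of the clip half on its +y side, rad: 0.06 biting the rack plate (jaws 4 mm apart), 0.36 squeezed fully against a stop (jaw ends 27 mm apart). The halves turn together. Squeezing at the handles takes about 7 N at first, 12 N at the end.
- clip_half_b (a joint): The same for the half on the clip's -y side.
- clip_jaw_a (a point): Inner lower end of the jaw on the clip's +y side, middle of its 44 mm width (along x); 40 mm below the pin when biting, 37.5 mm when squeezed fully.
- clip_jaw_b (a point): The same for the jaw on the clip's -y side.
- mug: White mug, 80 mm across, 90 mm tall, loose bystander. Origin: centre of its underside.
- clock: White desk clock, 30 x 75 x 95 mm tall, loose bystander. Origin: centre of its underside.
- stapler: Black and grey stapler lying flat, 125 x 36 mm, 46 mm tall, loose bystander. Origin: centre of its underside.

How it is judged:
On the way, in this order (a step that is already met when the one before it is completed fails the run):
1. the tongue flap is folded down while the other flap is still up (value of joint flap_tongue below 0.1 rad and value of joint flap_plain above 0.5 rad), for 0.2 s.
2. both flaps are down (value of joint each of flap_tongue, flap_plain below 0.1 rad), for 0.2 s.
3. the clip is squeezed open in the fingers, clear of the rack (contact force between clip and the fingers above 3 N and height (world z) of clip above 0.126 m and value of joint each of clip_half_a, clip_half_b above 0.2 rad and contact force between clip and carton below 0.3 N and contact force between clip and rack below 0.3 N), for 0.2 s.
4. the gaping clip is around the upright edge (contact force between clip and the fingers above 3 N and value of joint each of clip_half_a, clip_half_b above 0.2 rad and ((y of clip_jaw_a in the frame of ridge above 0.006 m and y of clip_jaw_b in the frame of ridge below -0.006 m) or (y of clip_jaw_b in the frame of ridge above 0.006 m and y of clip_jaw_a in the frame of ridge below -0.006 m)) and z of each of clip_jaw_a, clip_jaw_b in the frame of ridge below -0.007 m and x of clip_jaw_a in the frame of ridge between -0.018 and 0.018 m and x of clip_jaw_b in the frame of ridge between -0.018 and 0.018 m and angle between the x axis of clip and the x axis of ridge, either way round below 0.26 rad), for 0.2 s.
At the end, for the whole second after the job is handed in: Flaps down (0.1 rad); clip held still by the fingers alone, opened over 0.2 rad a side, upright within 0.3 rad, 15 degrees of the edge; jaws within 18 mm of its middle, on both sides over 6 mm off, 7 mm or more down, touching neither carton nor rack; bystanders within 25 mm of start (all of step 2 and all of step 4 and contact force between clip and carton below 0.3 N and contact force between clip and rack below 0.3 N and height (world z) of clip above 0.1 m and linear speed of clip below 0.03 m/s and angle between clip's own z axis and vertical below 0.3 rad and distance of each of mug, clock, stapler from where it was at the start of the episode below 0.025 m); the arm keeps its last pose, push and grip.
It fails at once if the clip is dropped or laid down (height (world z) of clip below 0.07 m).
It fails at once if the clip is let bite the carton or pressed hard on it (contact force between clip and carton above 5 N).
It fails at once if a bystander is disturbed (distance of any of mug, clock, stapler from where it was at the start of the episode above 0.025 m).
It also fails if it takes over 56 s, if anything falls off the work surface, if the arm or the gripper's body presses on something with over 40 N, if the wrist force passes 120 N, or if a joint passes its speed limit or range.

ROBOT

A 6-joint arm with a two-finger parallel gripper is mounted at the origin on the work surface. World frame = base frame: x ahead of the robot, y to its left, z up, the work surface at z = 0. Lengths are in m, angles in rad, forces in N, time in s.
With the tool pointing down it reaches from about 0.25 to 0.725 m from the base axis. Payload 4 kg.
Tool frame: the origin (TCP) lies on the centre line of the jaws, within the pads' length; the fingertips stand 22 mm ahead of it and the grasp point (between the pads) lies 3 mm ahead of it; z points along the fingers, y is the line along which they close (so a half turn about z gives the same grasp; the last joint's range is limited). The gripper opens to 85 mm and grips with 20 to 120 N. Pads are 22 mm wide; open, the fingers measure 114 mm over their backs; the gripper's body (76 mm by 85 mm) begins 54 mm behind the grasp point. The pads swing forward as they close: fully open they stand 13 mm farther back than shut.
Start: joints at [-1.205, 0.241, 0.005, 1.335, 0, 1.571], TCP at [0.179, -0.467, 0.253] pointing down, gripper open.
Joint ranges: [-2.72, 2.72], [-1.05, 1.87], [-1.09, 1.28], [-1.99, 2.15], [-1.42, 1.44], [-3.14, 3.14]. Speed limits (rad/s): [2.79, 2.79, 3.14, 3.14, 3.14, 3.14].

INTERFACE

Orientations are given as a unit quaternion [w, x, y, z].
In Python, from workcell import ctrl gives the robot as it stands.
- The arm moves only by the shell command python3 -m crank 'ROWS'. ROWS is text: rows parted by semicolons, each of 5 numbers parted by spaces: the opening, from 0 (shut) to 1 (fully open), then the shift along the world's x, y, z in mm, then the turn about the world's z in degrees. In form: jaw tx ty tz roll; .... A call has exactly 8 rows; each row is the pose to reach, as a shift and turn from the pose commanded when the call began; what a row does not reach only later rows make up. A row lasts 1/12 s, in which the tool goes at most 41.7 mm and 7.16 degrees, less where a joint would pass 70% of its speed; a pose out of reach is approached as far as the arm can. A call with a gripper value outside its range is refused whole. The fingers move at their own pace and stop on an object; the grip force is fixed at half the most. Time passes only in rows, so rows that repeat a pose let the fingers close, or fill a call up. It gives the time, the measured TCP pose, the force, the opening and the grip force at its end, in the units of the state.
- ctrl.read_state(): the state, without advancing time (a new reading comes with each control period).
- ctrl.snapshot(name): name is "side" or "top"; returns the picture (480x640x3 uint8, red, green, blue); there is no depth.
- ctrl.camera_info(name): a dict with "intrinsics" (3x3 intrinsics, pixels), "eye" and "rotation" of the camera in the world. Camera axes: x right, y down, z forward; pixel columns grow to the right and rows downward; lengths in m; the calibration is good to about 2 mm. A picture is of the moment at which its call begins. camera_info takes no time and is no camera call.
- ctrl.close_job(): hands the job in; it is judged then, once.
Trained networks look in the newest picture that a camera, given by its name, has taken for a name from the list of things; names that differ only in an ending like _2 or _b are one class to them, and where a whole thing is asked for, a point or a joint stands for the part that bears it (a point fixed in the world has none). Each returns a list of dicts, best first, with "confidence" (0 to 1); they miss things now and then, are a little off and sometimes report something else, mostly with a low value. They report only what shows in the picture. A call takes as long as a camera call.
- ctrl.cut_out(camera, target): "pixels" (480x640 bool, what is visible of it) and "point" ([column, row] in pixels, amid what is visible of it).
The state is a dict: "clock": time; "joint_positions": joint angles; "joint_vel": joint speeds; "joint_efforts": joint torques, N m; "tool_pos": TCP position; "orientation": TCP orientation; "ft_force": force on the tool from outside, world axes, zero at the start; "ft_torque": the same for the moment, N m; "opening": opening from 0.0 (shut) to 1.0 (fully open); "grasp_force": force on a finger pad.
Only numpy, scipy, OpenCV 4.12 (cv2) and the standard library are available. Lean on these libraries where they do the work, as an engineer would, in place of code of your own. Each camera call takes 0.05 s, during which the arm holds its last target. There are 200 camera calls.

## Working session

There is one attempt and no reset: what is moved stays moved. The work goes in short steps, Python scripts to look and compute and a shell command to move; the robot and the scene stay as the last step left them, time stands still between calls to the robot, and variables do not carry over. Pictures are saved under pics/ and viewed, at most 10 in all, crops included, and the job is handed in when it is done.

```bash
mkdir -p pics; ls; python3 - <<'E'
from workcell import ctrl
import cv2, numpy as np
for n in("side","top"):
    im=ctrl.snapshot(n); cv2.imwrite(f"pics/{n}0.png",im[:,:,::-1]); c=ctrl.camera_info(n)
    print(n,np.round(c["intrinsics"],1).tolist(),np.round(c["eye"],4).tolist(),np.round(c["rotation"],4).tolist())
    for t in("carton","flap_tongue","flap_plain","rack","clip","mug","clock","stapler"):
        for d in ctrl.cut_out(n,t)[:2]: 
            m=d["pixels"]; ys,xs=np.nonzero(m); print(t,round(d["confidence"],2),np.round(d["point"],1),xs.min(),xs.max(),ys.min(),ys.max(),m.sum())
s=ctrl.read_state(); print(s)
E
```

```text
pics
side [[582.0, 0.0, 315.1], [0.0, 582.0, 240.9], [0.0, 0.0, 1.0]] [0.4853, -0.7847, 0.7878] [-0.4158, 0.9072, -0.0616, 0.0202]
carton 0.81 [299.9 215.7] 242 352 149 268 8302
carton 0.24 [267.6 204.2] 243 290 164 240 1869
flap_tongue 0.9 [323.  171.5] 298 347 149 209 985
flap_plain 0.72 [268.2 203.4] 244 290 164 238 1875
rack 0.74 [298.  352.6] 255 342 315 385 3985
clip 0.96 [292.5 314.2] 284 311 285 336 1060
mug 0.92 [390.6 254.7] 370 414 222 285 2439
clock 0.84 [337.5 155.6] 323 351 137 184 902
clock 0.69 [404.9 458.7] 359 448 433 479 3037
stapler 0.71 [399.8 456.5] 359 448 433 479 3039
top [[482.4, 0.0, 314.2], [0.0, 482.4, 238.2], [0.0, 0.0, 1.0]] [0.4272, 0.003, 0.9543] [0.0564, -0.6988, 0.7091, -0.0753]
carton 0.76 [216.9 262.7] 160 279 205 321 9139
flap_tongue 0.71 [198.1 222.5] 159 245 206 245 1380
flap_plain 0.83 [227.8 293.5] 180 275 266 319 2228
rack 0.95 [388.8 282.6] 361 418 242 315 2789
clip 0.93 [411.2 271.5] 397 427 261 287 579
mug 0.65 [296.3 177.7] 260 319 151 203 2051
clock 0.95 [123.3 205.4] 97 151 184 224 1328
stapler 0.87 [493.6 215.1] 473 509 185 246 1333
{'clock': 0.9, 'joint_positions': array([-1.20502163e+00,  2.40565367e-01,  5.01636441e-03,  1.33519581e+00,
        2.17045501e-05,  1.57077697e+00]), 'joint_vel': array([-1.95706780e-04, -8.76396003e-04, -8.07570390e-04, -5.46494175e-04,
       -1.23627390e-03,  9.37039213e-05]), 'joint_efforts': array([-6.88337059e-05, -3.72195768e+01,  2.52692825e+01,  1.08948447e-03,
       -4.29794500e-05,  1.59132057e-06]), 'tool_pos': array([ 0.17884512, -0.46692909,  0.25333004]), 'orientation': array([2.33531754e-05, 9.83320911e-01, 1.81879039e-01, 1.53553428e-05]), 'ft_force': array([ 0.29666479, -0.33758711, -0.17774628]), 'ft_torque': array([ 0.0112896 ,  0.01643897, -0.00011949]), 'grasp_force': 0.0, 'opening': 0.9983167872330289}
```

View pics/top0.png

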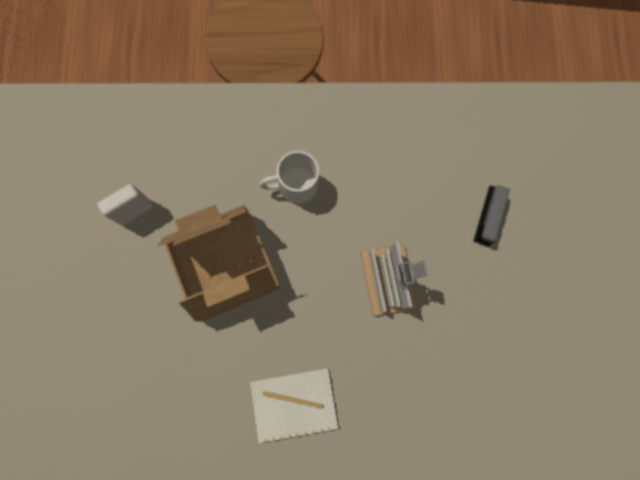

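View pics/side0.png

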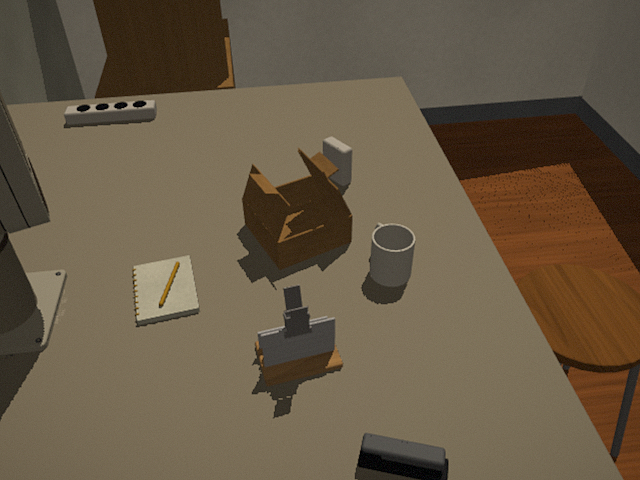

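The top view shows the carton at left, about (217,263), with the tongue flap on the far side (upper left). The mug is at (297,178) and the clock at (125,205). The clip sits on the rack's right-hand plate, about (411,271). In the side view the clip is upright at (293,314). Next I'll fit box models to the masks.

```bash
cat > h.py <<'E'
from workcell import ctrl
import cv2, numpy as np
from scipy.spatial.transform import Rotation as R
from scipy.optimize import differential_evolution
C={}
for n in("side","top"):
    c=ctrl.camera_info(n); C[n]=(np.array(c["intrinsics"]),np.array(c["eye"]),R.from_quat(c["rotation"],scalar_first=True).as_matrix())
def proj(n,P):
    K,e,M=C[n]; q=(np.asarray(P)-e)@M@K.T; return q[:,:2]/q[:,2:]
def box(x0,x1,y0,y1,z0,z1):
    return np.array([[x,y,z] for x in(x0,x1) for y in(y0,y1) for z in(z0,z1)],float)/1e3
def pose(P,x,y,yaw,z=0): return P@R.from_euler("z",yaw).as_matrix().T+[x,y,z]
def rx(P,a,py,pz):   # turn about x axis through (py,pz) mm
    o=np.array([0,py,pz])/1e3; return (P-o)@R.from_euler("x",a).as_matrix().T+o
def sil(n,boxes):
    m=np.zeros((480,640),np.uint8)
    for b in boxes: cv2.fillConvexPoly(m,cv2.convexHull(np.round(proj(n,b)*16).astype(np.int32)),1,shift=4)
    return m>0
def iou(a,b): return (a&b).sum()/max(1,(a|b).sum())
def masks(names,cams=("side","top")):
    o={}
    for n in cams:
        ctrl.snapshot(n); m=np.zeros((480,640),bool)
        for t in names:
            d=ctrl.cut_out(n,t)
            if d and d[0]["confidence"]>.5: m|=d[0]["pixels"]
        o[n]=m
    return o
def flap(th,s,tongue):
    b=[box(-80,80,0,80,70,73),box(-37,37,77,80,73,101)]+([box(-50,50,80,110,68,71)] if tongue else [])
    b=[rx(p-[0,.08,0],th,-80,70) for p in b]          # hinged on -y rim
    return [p*[-1,-1,1] for p in b] if s>0 else b
def carton(v): 
    x,y,w,a,b=v
    return [pose(p,x,y,w) for p in [box(-83,83,-83,83,0,70)]+flap(a,1,True)+flap(b,-1,False)]
def half(q,s):
    a=q
    hb=box(-13,13,9,12,8,46); jb=box(-22,22,0,3,-38,5); 
    # full-open geometry (q=.36): upright handles at outside y=12; jaw ends at 13.5
    hb=rx(hb,a*0-(0.36-q),0,0); 
    j=np.array([[x,y,z] for x in(-22,22) for y,z in((2,-40),(4,-40),(10,-15),(10,5),(4,5))])/1e3
    j=rx(j,q-.06,0,0)
    return [b*[1,s,1] for b in(hb,j)]
def clip(x,y,z,w,q=.06): return [pose(p,x,y,w,z) for s in(1,-1) for p in half(q,s)]+[pose(box(-15,15,-4.5,4.5,-4.5,4.5),x,y,w,z)]
def fit(f,M,bounds,seed=1):
    r=differential_evolution(lambda v:-sum(iou(sil(n,f(v)),M[n]) for n in M),bounds,seed=seed,maxiter=120,popsize=12,tol=1e-5)
    return r.x,-r.fun/len(M)
E
python3 - <<'E'
from h import *
M=masks(("carton","flap_tongue","flap_plain"))
v,s=fit(carton,M,[(.3,.6),(.05,.35),(-1.6,-.8),(.9,1.5),(.9,1.5)]); print("carton",v.round(4),s)
M2=masks(("rack","clip"))
def rk(v):
    x,y,w,d,cx,yo=v
    c=np.array([x,y])+cx*np.array([np.cos(w),np.sin(w)])
    return [pose(p,x,y,w) for p in (box(-65,65,yo-45,yo+45,0,12),box(-60,60,-2,2,10,90),box(-60,60,38,42,10,50))]+clip(c[0],c[1],.116,w)
v2,s2=fit(rk,M2,[(.25,.55),(-.3,0),(-.6,.6),(0,1),(-.05,.05),(-10,40)]); print("rack",v2.round(4),s2)
M3=masks(("clip",))
v3,s3=fit(lambda v:clip(v[0],v[1],v[2],v[3]),M3,[(.25,.55),(-.3,0),(.11,.122),(-.6,.6)]); print("clip",v3.round(4),s3)
for n in M:
    im=ctrl.snapshot(n)[:,:,::-1].copy()
    for bs,col in((carton(v),(0,255,0)),(rk(v2),(0,0,255)),(clip(*v3),(255,255,0))):
        for b in bs: cv2.polylines(im,[cv2.convexHull(proj(n,b).round().astype(np.int32))],True,col)
    if n=="side": A=im[120:400,200:450]
    else: B=im[170:350,140:450]
A=cv2.resize(A,None,fx=1.6,fy=1.6);B=cv2.resize(B,None,fx=1.25,fy=1.25)
o=np.zeros((450,800,3),np.uint8); o[:A.shape[0],:A.shape[1]]=A; o[:B.shape[0],410:410+B.shape[1]]=B[:,:390]
cv2.imwrite("pics/fit.png",o)
E
```

```text
carton [ 0.5558  0.1539 -1.1968  1.1809  1.1737] 0.9613807988440859
rack [ 5.251e-01 -1.812e-01  1.560e-01  8.320e-01 -1.400e-03  1.411e+01] 0.9232818506368188
clip [ 0.5225 -0.1814  0.1155  0.066 ] 0.8684928836030416
```

View pics/fit.png

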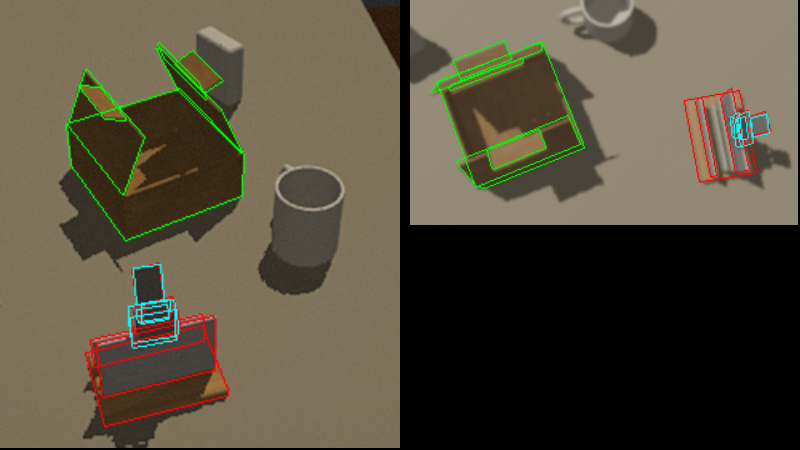

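The fit is good: carton at (0.556, 0.154) with yaw −1.197 and flaps near 1.18. The rack and clip are at about (0.524, −0.181) with yaw about 0.15, and in the overlay the green and red outlines match the picture. The tool's y axis already lies along the carton's x, so I'll move behind the tongue flap with the fingers shut.

```bash
python3 -m crank '0 30 37 0 0; 0 55 68 0 0; 0 80 100 0 0; 0 105 130 0 0; 0 130 161 0 0; 0 155 192 0 0; 0 181 223 0 0; 0 206 255 0 0' && python3 -m crank '0 25 31 0 0; 0 50 62 0 0; 0 75 93 0 0; 0 100 124 0 0; 0 125 155 0 0; 0 150 186 0 0; 0 175 217 0 0; 0 200 248 0 0' && python3 -m crank '0 25 31 0 0; 0 50 62 0 0; 0 75 93 0 0; 0 80 99 0 0; 0 80 99 -35 0; 0 80 99 -70 0; 0 80 99 -81 0; 0 80 99 -81 0'
```

```text
clock: 2.57
tool_pos: [0.3859, -0.2103, 0.2536]
orientation: [0.0, 0.983, 0.182, 0.0]
ft_force: [1.3, -1.3, -0.7]
opening: -0.003
grasp_force: 0.0
clock: 3.23
tool_pos: [0.5858, 0.0379, 0.2533]
orientation: [0.0, 0.983, 0.182, 0.0]
ft_force: [1.0, -0.7, -0.0]
opening: -0.001
grasp_force: 0.0
clock: 3.9
tool_pos: [0.662, 0.1346, 0.1673]
orientation: [0.0, 0.983, 0.182, -0.005]
ft_force: [-1.0, -0.0, -0.1]
opening: 0.001
grasp_force: 0.0
```

```bash
python3 -m crank '0 -19 -7 -15 0; 0 -26 -10 -24 0; 0 -34 -14 -30 0; 0 -43 -17 -38 0; 0 -49 -19 -49 0; 0 -54 -21 -61 0; 0 -57 -22 -69 0; 0 -58 -23 -72 0'; python3 - <<'E'
from h import *
M=masks(("flap_tongue","flap_plain"),("side",))
im=ctrl.snapshot("side")[120:300,200:450,::-1]; cv2.imwrite("pics/a.png",cv2.resize(im,None,fx=2.5,fy=2.5)); print(ctrl.read_state()["tool_pos"],ctrl.read_state()["ft_force"])
E
```

```text
clock: 4.57
tool_pos: [0.6073, 0.1119, 0.1014]
orientation: [-0.0, 0.983, 0.182, 0.001]
ft_force: [0.5, 1.1, 1.3]
opening: -0.002
grasp_force: 0.5
[0.60757824 0.11213839 0.10126945] [ 0.28871305  0.14690239 -0.50933323]
```

View pics/a.png

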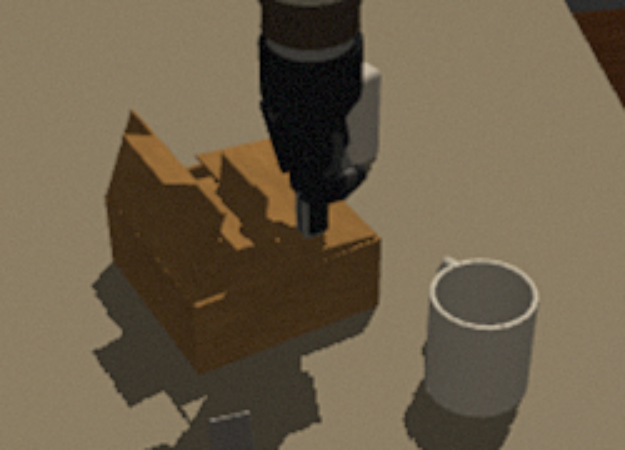

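The tongue flap is almost flat under the fingertip at (313,225), and the plain flap is still up. I'll press a few millimetres more, then go round to the outside of the plain flap.

```bash
python3 -m crank '0 0 0 -3 0; 0 0 0 -5 0; 0 0 0 -6 0; 0 0 0 -6 0; 0 0 0 -6 0; 0 0 0 20 0; 0 0 0 50 0; 0 0 0 87 0' && python3 -m crank '0 -30 -12 0 0; 0 -65 -26 0 0; 0 -95 -37 0 0; 0 -115 -46 0 0; 0 -119 -47 0 0; 0 -119 -47 -15 0; 0 -119 -47 -15 0; 0 -119 -47 -15 0'; python3 - <<'E'
from h import *
M=masks(("carton","flap_tongue","flap_plain"),("side",))
im=ctrl.snapshot("side")[120:300,200:450,::-1]; cv2.imwrite("pics/b.png",cv2.resize(im,None,fx=2.5,fy=2.5))
E
```

```text
clock: 5.43
tool_pos: [0.6049, 0.1118, 0.1854]
orientation: [-0.0, 0.983, 0.182, -0.003]
ft_force: [1.0, -0.5, -0.3]
opening: -0.004
grasp_force: 0.0
clock: 6.1
tool_pos: [0.4878, 0.0653, 0.1717]
orientation: [-0.0, 0.983, 0.182, -0.001]
ft_force: [0.1, -0.0, 1.3]
opening: 0.003
grasp_force: 0.0
```

View pics/b.png

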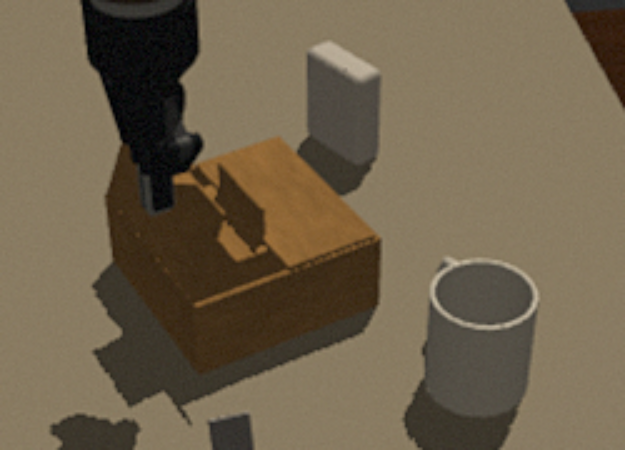

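The tongue flap is fully flat, with its lip upright at (240,205), and the fingers are outside the plain flap. I'll run the mirrored arc.

```bash
python3 -m crank '0 19 7 -15 0; 0 26 10 -24 0; 0 34 14 -30 0; 0 43 17 -38 0; 0 49 19 -49 0; 0 54 21 -61 0; 0 57 22 -69 0; 0 58 23 -74 0' && python3 -m crank '0 0 0 -2 0; 0 0 0 -4 0; 0 0 0 -4 0; 0 0 0 -4 0; 0 0 0 -4 0; 0 0 0 20 0; 0 0 0 60 0; 0 0 0 100 0'; python3 - <<'E'
from h import *
im=ctrl.snapshot("side")[120:300,200:450,::-1]; cv2.imwrite("pics/c.png",cv2.resize(im,None,fx=2.5,fy=2.5))
E
```

```text
clock: 7.02
tool_pos: [0.5456, 0.0879, 0.0965]
orientation: [0.0, 0.983, 0.182, -0.001]
ft_force: [0.4, -1.3, 0.5]
opening: 0.001
grasp_force: 0.5
clock: 7.68
tool_pos: [0.5443, 0.0877, 0.1978]
orientation: [0.0, 0.983, 0.182, -0.002]
ft_force: [1.4, 0.8, 0.8]
opening: 0.0
grasp_force: 0.0
```

View pics/c.png

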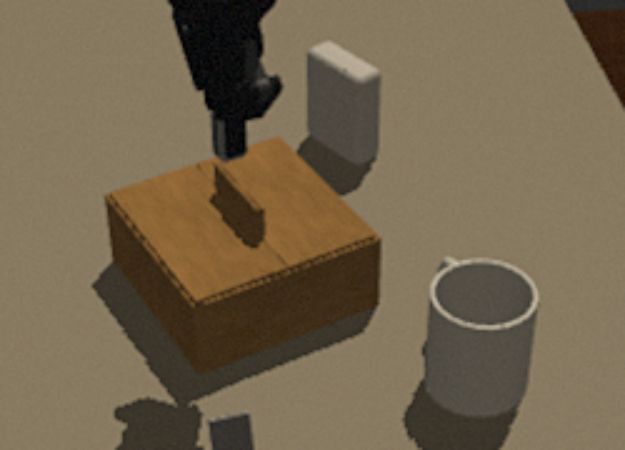

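Both flaps are flat and the two lips stand together as one edge at (240,205). Now I'll go over the clip with the fingers open and turned to match it.

```bash
python3 -m crank '1 -3 -36 10 -4; 1 -6 -72 15 -8; 1 -9 -108 15 -12; 1 -12 -144 15 -12; 1 -15 -180 15 -12; 1 -18 -216 15 -12; 1 -20 -246 15 -12; 1 -22 -269 15 -12' && python3 - <<'E'
from h import *
M=masks(("clip",),("side",)); ys,xs=np.nonzero(M["side"]); print(M["side"].sum(),xs.min(),xs.max(),ys.min(),ys.max())
s=ctrl.read_state(); print(s["tool_pos"],s["joint_positions"].round(3),s["orientation"],s["opening"],s["clock"])
im=ctrl.snapshot("side")[200:400,200:450,::-1].copy()
for b in clip(.5237,-.1814,.116,.15): cv2.polylines(im,[(cv2.convexHull(proj("side",b).astype(np.float32))-[200,200]).round().astype(np.int32)],True,(255,255,0))
cv2.imwrite("pics/d.png",cv2.resize(im,None,fx=2.8,fy=2.8))
E
```

```text
clock: 8.4
tool_pos: [0.5234, -0.1837, 0.2131]
orientation: [0.0, 0.997, 0.077, 0.0]
ft_force: [0.9, 0.3, -0.5]
opening: 0.999
grasp_force: 0.0
1057 283 311 285 337
[ 0.52331976 -0.18456181  0.21287518] [-3.390e-01  3.680e-01  7.600e-02  1.278e+00 -1.000e-03  2.652e+00] [6.16052453e-04 9.97155307e-01 7.53717974e-02 7.85966221e-05] 0.9988148051206103 8.5
```

View pics/d.png

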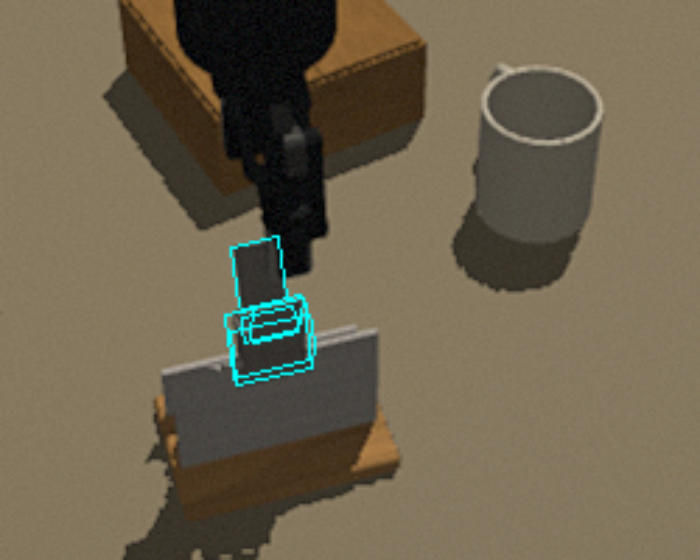

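The side view shows the clip outline (cyan) on the handles at (258,270) and the near fingertip at (297,270). I'll check that fingertip position against the projected tool geometry before descending.

```bash
python3 - <<'E'
from h import *
s=ctrl.read_state(); Q=R.from_quat(s["orientation"],scalar_first=True)
for y in(-.0425,-.057,.0425,.057):
    P=[s["tool_pos"]+Q.apply([x,y,.009]) for x in(-.011,.011)]
    print(y,((proj("side",P)-[200,200])*2.8).round().tolist())
print(Q.apply([0,1,0]))
v=np.array([.5237,-.1814,.116]);
for q in(-1,1): print(((proj("side",[v+[0,0,.041]])-[200,200])*2.8).round())
E
```

```text
-0.0425 [[222.0, 161.0], [262.0, 153.0]]
-0.057 [[215.0, 143.0], [255.0, 135.0]]
0.0425 [[262.0, 272.0], [305.0, 263.0]]
0.057 [[269.0, 293.0], [313.0, 283.0]]
[ 1.52164966e-01 -9.88355108e-01 -6.77604464e-05]
[[265. 271.]]
[[265. 271.]]
```

```bash
python3 -m crank '1 0 0 -10 0; 1 0 0 -25 0; 1 0 0 -40 0; 1 0 0 -55 0; 1 0 0 -62 0; 1 0 0 -62 0; 1 0 0 -62 0; 1 0 0 -62 0' && python3 -m crank '0 0 0 0 0; 0 0 0 0 0; 0 0 0 0 0; 0 0 0 0 0; 0 0 0 0 0; 0 0 0 0 0; 0 0 0 0 0; 0 0 0 0 0'
```

```text
clock: 9.22
tool_pos: [0.5245, -0.1805, 0.152]
orientation: [0.0, 0.997, 0.079, 0.001]
ft_force: [0.5, 0.6, -0.4]
opening: 0.998
grasp_force: 0.0
clock: 9.88
tool_pos: [0.5237, -0.1809, 0.1512]
orientation: [-0.0, 0.997, 0.078, -0.0]
ft_force: [-0.6, 0.3, -1.1]
opening: 0.252
grasp_force: 62.8
```

```bash
python3 -m crank '0 0 0 0 0; 0 0 0 5 0; 0 0 0 12 0; 0 0 0 25 0; 0 0 0 40 0; 0 0 0 60 0; 0 0 0 70 0; 0 0 0 70 0' && python3 - <<'E'
from h import *
M=masks(("clip",)); s=ctrl.read_state(); p=s["tool_pos"]; Q=R.from_quat(s["orientation"],scalar_first=True).as_matrix()
w=np.arctan2(Q[1,1],Q[0,1])+np.pi/2; print(p,s["opening"],s["grasp_force"],"clip yaw by tool",w,s["joint_positions"].round(2))
r,sc=fit(lambda v:clip(v[0],v[1],v[2],w,.36),M,[(p[0]-.02,p[0]+.02),(p[1]-.02,p[1]+.02),(p[2]-.06,p[2]-.01)]); print(r-p,sc)
im=ctrl.snapshot("side")[150:400,200:450,::-1].copy()
for b in clip(*r,w,.36): cv2.polylines(im,[(cv2.convexHull(proj("side",b).astype(np.float32))-[200,150]).round().astype(np.int32)],True,(255,255,0))
cv2.imwrite("pics/e.png",cv2.resize(im,None,fx=2.3,fy=2.3))
E
```

```text
clock: 10.55
tool_pos: [0.5256, -0.1815, 0.2248]
orientation: [0.001, 0.997, 0.078, 0.003]
ft_force: [-0.1, -0.1, -0.5]
opening: 0.248
grasp_force: 62.8
[ 0.52320628 -0.18069096  0.22019603] 0.24942255176837103 62.79593825340271 clip yaw by tool 0.1563812389450876 [-0.33  0.36  0.09  1.3   0.    2.65]
[ 0.00039818  0.00102863 -0.04294622] 0.44518180859942663
```

View pics/e.png

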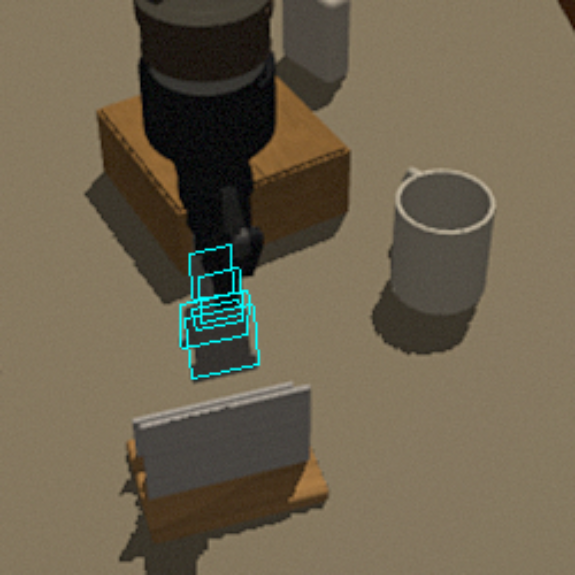

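The clip is squeezed open and clear of the rack; its jaws are at about (222,350) in the crop. I'll carry it over the carton, turning +102° because that keeps joint 6 in range.

```bash
python3 -m crank '0 2 15 0 7; 0 4 35 0 14; 0 6 57 0 21; 0 8 79 0 28; 0 10 101 0 35; 0 12 123 0 42; 0 14 145 0 49; 0 16 167 0 56' && python3 -m crank '0 2 25 0 7; 0 4 50 0 14; 0 6 75 0 21; 0 8 100 0 28; 0 10 125 0 35; 0 13 145 0 42; 0 15 160 0 46.5; 0 16 168 0 46.5' && python3 -m crank '0 0 0 0 0; 0 0 0 0 0; 0 0 0 0 0; 0 0 0 0 0; 0 0 0 0 0; 0 0 0 0 0; 0 0 0 0 0; 0 0 0 0 0'; python3 - <<'E'
from h import *
M=masks(("clip",),("side",)); s=ctrl.read_state(); p=s["tool_pos"]; Q=R.from_quat(s["orientation"],scalar_first=True).as_matrix()
w=np.arctan2(Q[1,1],Q[0,1])+np.pi/2; print(p,s["opening"],w%np.pi,-1.1968%np.pi)
def jaws(dz): # lower inner jaw corners relative to pin at TCP-dz
    return [pose(np.array([[x,y,-37.5] for x in(-22,22)])/1e3,p[0],p[1],w,p[2]-dz) for y in(-13.5,13.5)]
for dz in(.03,.035,.04,.045): print(dz,[proj("side",j).round(1).tolist() for j in jaws(dz)])
m=M["side"]; ys,xs=np.nonzero(m); print(m.sum(),xs.min(),xs.max(),ys.min(),ys.max())
c=C["side"]; K=np.linalg.inv(c[0])
e=[(u,np.nonzero(m[:,u])[0].max()) for u in range(xs.min(),xs.max()+1)]; print(e)
im=ctrl.snapshot("side")[130:290,210:410,::-1].copy()
bs=jaws(.035)+[pose(box(-37,37,-3,3,73,101),.5558,.1539,-1.1968)]
for b in bs: cv2.polylines(im,[(cv2.convexHull(proj("side",b).astype(np.float32))-[210,130]).round().astype(np.int32)],True,(255,255,0))
cv2.imwrite("pics/f.png",cv2.resize(im,None,fx=3.7,fy=3.7))
E
```

```text
clock: 11.47
tool_pos: [0.5392, -0.0128, 0.2201]
orientation: [-0.001, 0.842, 0.539, -0.001]
ft_force: [0.0, -0.5, 0.0]
opening: 0.249
grasp_force: 62.8
clock: 12.13
tool_pos: [0.5554, 0.156, 0.2199]
orientation: [-0.001, 0.562, 0.827, -0.001]
ft_force: [0.7, -0.2, -1.1]
opening: 0.25
grasp_force: 62.8
clock: 12.8
tool_pos: [0.5559, 0.1537, 0.2214]
orientation: [0.0, 0.563, 0.826, 0.0]
ft_force: [0.3, 0.5, -1.2]
opening: 0.25
grasp_force: 62.8
[0.55585917 0.15392299 0.22138036] 0.2501975661982825 1.9449977636198281 1.944792653589793
0.03 [[[305.2, 175.3], [294.7, 164.3]], [[292.7, 179.4], [282.4, 168.2]]]
0.035 [[[305.2, 177.5], [294.8, 166.5]], [[292.8, 181.5], [282.5, 170.3]]]
0.04 [[[305.3, 179.6], [294.8, 168.6]], [[292.9, 183.7], [282.6, 172.5]]]
0.045 [[[305.4, 181.8], [294.9, 170.7]], [[293.0, 185.8], [282.8, 174.6]]]
528 284 307 139 183
[(284, np.int64(175)), (285, np.int64(176)), (286, np.int64(177)), (287, np.int64(178)), (288, np.int64(179)), (289, np.int64(180)), (290, np.int64(181)), (291, np.int64(182)), (292, np.int64(183)), (293, np.int64(183)), (294, np.int64(183)), (295, np.int64(172)), (296, np.int64(170)), (297, np.int64(170)), (298, np.int64(170)), (299, np.int64(170)), (300, np.int64(171)), (301, np.int64(172)), (302, np.int64(173)), (303, np.int64(174)), (304, np.int64(175)), (305, np.int64(176)), (306, np.int64(176)), (307, np.int64(176))]
```

View pics/f.png

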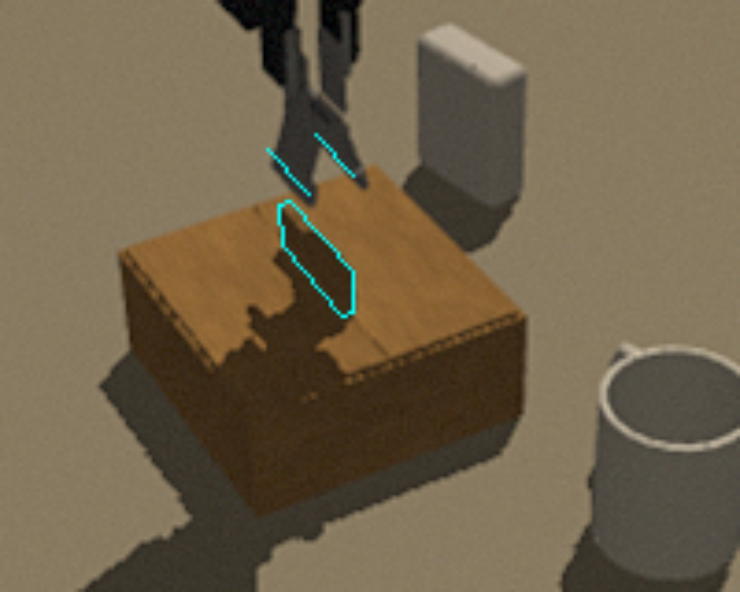

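The projected ridge outline falls exactly on the real edge (crop (317,258)), and the jaws straddle it from above at (312,200) and (365,185). I'll descend 59 mm slowly.

```bash
python3 -m crank '0 0 0 -8 0; 0 0 0 -18 0; 0 0 0 -28 0; 0 0 0 -37 0; 0 0 0 -45 0; 0 0 0 -52 0; 0 0 0 -57 0; 0 0 0 -59 0' && python3 -m crank '0 0 0 0 0; 0 0 0 0 0; 0 0 0 0 0; 0 0 0 0 0; 0 0 0 0 0; 0 0 0 0 0; 0 0 0 0 0; 0 0 0 0 0'; python3 - <<'E'
from h import *
im=ctrl.snapshot("side")[140:240,240:360,::-1].copy(); im=cv2.resize(im,None,fx=6,fy=6,interpolation=cv2.INTER_CUBIC)
s=ctrl.read_state(); p=s["tool_pos"]; Q=R.from_quat(s["orientation"],scalar_first=True).as_matrix()
w=np.arctan2(Q[1,1],Q[0,1])+np.pi/2
J=[pose(np.array([[x,y,-37.5] for x in(-22,22)])/1e3,p[0],p[1],w,p[2]-.035) for y in(-13.5,13.5)]
for b in J+[pose(box(-37,37,-3,3,73,101),.5558,.1539,-1.1968)]: cv2.polylines(im,[((cv2.convexHull(proj("side",b).astype(np.float32))-[240,140]+.5)*6).round().astype(np.int32)],True,(255,255,0))
cv2.imwrite("pics/g.png",im); print([((proj("side",j)-[240,140]+.5)*6).round().tolist() for j in J],p,s["clock"])
E
```

```text
clock: 13.62
tool_pos: [0.5553, 0.154, 0.161]
orientation: [-0.001, 0.563, 0.826, -0.001]
ft_force: [-0.1, -0.5, -0.0]
opening: 0.253
grasp_force: 62.8
clock: 14.28
tool_pos: [0.5559, 0.1541, 0.1624]
orientation: [0.0, 0.563, 0.826, 0.0]
ft_force: [0.8, -1.5, -0.9]
opening: 0.252
grasp_force: 62.8
[[[399.0, 375.0], [338.0, 307.0]], [[327.0, 400.0], [267.0, 331.0]]] [0.55587477 0.15408057 0.16237273] 14.3333
```

View pics/g.png

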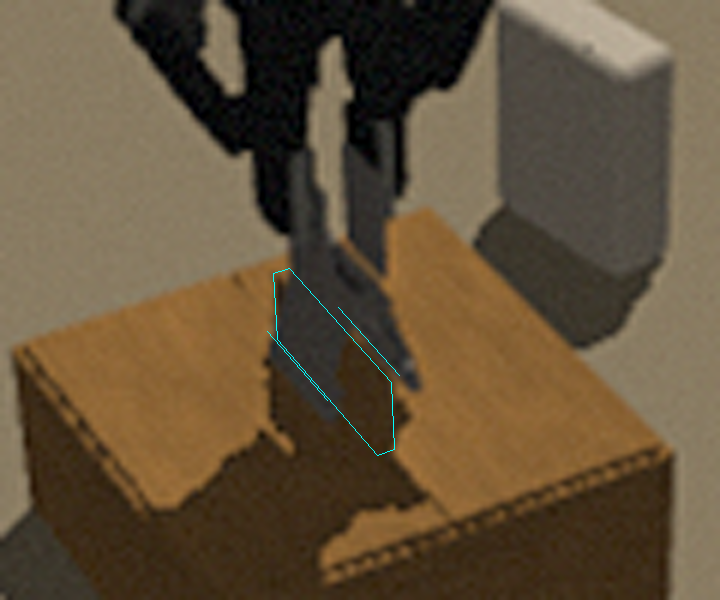

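The near jaw's end is at (330,418) and the far jaw's at (415,388), one on each side of the edge and clear of it. They are roughly 14 mm down and about 5 mm toward the camera end. I'll make a small centring correction, settle, then hand in.

```bash
python3 -m crank '0 0 1 0 0; 0 -1 2 1 0; 0 -1 3 1 0; 0 -1.5 4 1 0; 0 -1.5 4 1 0; 0 -1.5 4 1 0; 0 -1.5 4 1 0; 0 -1.5 4 1 0' && python3 -m crank '0 0 0 0 0; 0 0 0 0 0; 0 0 0 0 0; 0 0 0 0 0; 0 0 0 0 0; 0 0 0 0 0; 0 0 0 0 0; 0 0 0 0 0' && python3 -c "
from workcell import ctrl
print(ctrl.close_job())"
```

```text
clock: 15.0
tool_pos: [0.5543, 0.1581, 0.1633]
orientation: [-0.0, 0.563, 0.826, -0.0]
ft_force: [0.8, -0.1, -0.2]
opening: 0.252
grasp_force: 62.8
clock: 15.67
tool_pos: [0.5543, 0.1581, 0.1633]
orientation: [-0.0, 0.563, 0.826, -0.0]
ft_force: [-0.3, 0.0, -1.2]
opening: 0.25
grasp_force: 62.8
the job is handed in; nothing more can be done
None
```

I handed the job in at about 15.7 s: the carton is shut, tongue flap first, and the clip is held squeezed open over the middle of the edge, its jaws about 13 mm down on either side by the pictures; the hand-in gave no verdict.

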